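Roll the ground roller through the sprung gate into the bay

TASK

Take the paddle by its red handle and use its white block to roll the steel roller gently along the track, on through the two orange sprung fingers, until it lies in the yellow bay and both fingers have snapped shut behind it. Then stand the paddle upright in its green tray again and let go. Do not touch the ground roller with the gripper, keep it slow and on the track all the way, and leave the other things on the bench where they are.

Things in the scene. Friction and masses are not known exactly. Their poses are not given: they have to be found in the camera images.
- track: fixed aluminium track with blue guides, 370 mm long (x -200 to +170), 170 mm wide. Origin on the bench; x along the travel, from the start to the bay, y across, z up. Running floor at z = 18 mm, 126 mm wide between guides with tops at z = 34. A 12 mm high cross bar closes the start (x -200 to -182). Hinge posts 18 mm thick, tops at z = 54, at x = 62, y = 72 and -72. End stop: black face at x = 150, top at z = 58
- bay (a point): centre of the yellow bay on the track floor, at x = 110, y = 0, z = 18 mm of the track's frame (same axes). The bay lies between the shut orange fingers and the black end stop. The roller's centre must come to about x = 118 mm of the track or more before the fingers can spring back behind it; against the end stop it is at x = 128 mm
- gate_a (a joint): orange sprung finger on the track's +y side, 10 mm thick, at z = 40 mm, hinged at x = 62, y = 70 mm of the track, reaching 32 mm inward to y = 38. 0 rad = shut, straight across on its stop (it cannot swing toward the start); grows to 1.7 as it is pushed toward the bay and folds outward beside the track. A light spring returns it: 0.016 N m shut, 0.05 N m at 1.57 rad, 0.5 to 2 N at the tip
- gate_b (a joint): the same orange finger mirrored on the track's -y side (hinge x = 62, y = -70 mm, tip at y = -38 mm); positive also means pushed toward the bay. Between the shut finger tips there are 76 mm
- roller_center (a point): centre of the loose ground steel roller, 44 mm diameter, 120 mm long, about 0.5 kg, lying across the track (its own y axis is its length, along the track's y), centre 22 mm above the track floor; it rolls freely along the track. In the bay against the end stop its centre is at x = 128 mm of the track
- paddle_grip (a point): centre of the upper red handle of the loose paddle (0.2 kg), 107 mm above its underside. The paddle stands upright: a white block 36 mm (x) by 60 mm (y), 52 mm high, and on it the red handle 24 mm (x) by 36 mm (y), its top 131 mm above the underside. x is the direction it pushes (its two broad white faces are alike), z up
- paddle_foot (a point): centre of the paddle's underside, axes as paddle_grip
- tray: fixed green open tray for the paddle, 112 x 112 mm outside, 24 mm high, 5 mm walls, floor 5 mm thick; origin on the bench under its centre
- bin: fixed blue bin with fasteners, 120 x 110 mm, 45 mm high; origin on the bench under its centre; a bystander
- bearing: steel bearing ring, 60 mm across, 17 mm high, lying near the track; origin at its underside; a bystander
- jar: amber jar, 56 mm across, 75 mm high, near the track; origin at its underside; a bystander
- wrench: steel wrench 190 mm long lying flat; a bystander
- screwdriver: screwdriver 200 mm long lying flat; a bystander
- mug: white mug, 80 mm across, 90 mm high; origin at its underside; a bystander
- carton: cardboard carton 120 x 90 x 70 mm; origin at its underside; a bystander
Mind the look-alikes: they are no part of the job. Leave any turquoise look-alike of the part that bears paddle_grip alone.

How it is judged (in metres and radians):
On the way:
1. the roller lies in the bay with both sprung fingers shut behind it (x of roller_center in the frame of track between 0.084 and 0.134 m and z of roller_center in the frame of track between 0.034 and 0.046 m and value of joint each of gate_a, gate_b below 0.1 rad), for 0.2 s.
At the end, for the whole second after the job is handed in: the roller lies still on the track floor in the bay (centre 84 to 134 mm along the track's x, speed under 20 mm/s), both fingers are shut (under 0.1 rad), and the released paddle stands upright (within 0.1 rad) and still on the floor of its green tray (all of step 1 and linear speed of each of roller, paddle below 0.02 m/s and horizontal distance between paddle_foot and tray below 0.042 m and z of paddle_foot in the frame of tray below 0.01 m and angle between paddle_foot's own z axis and vertical below 0.1 rad); the robot touches nothing.
It fails at once if the gripper touches the roller (contact force between any of the fingers, the arm and roller above 0.5 N).
It fails at once if the roller moves faster than 0.4 m/s (linear speed of roller above 0.4 m/s).
It fails at once if the roller lifts more than 15 mm off the track floor (z of roller_center in the frame of track above 0.055 m).
It fails at once if a bystander is shifted by more than 25 mm (distance of any of bearing, jar, wrench, screwdriver, mug, carton from where it was at the start of the episode above 0.025 m).
It also fails if it takes over 51 s, if anything falls off the work surface, if the arm or the gripper's body presses on something with over 40 N, if the wrist force passes 120 N, or if a joint passes its speed limit or range.

ROBOT

A 6-joint arm with a two-finger parallel gripper is mounted at the origin on the work surface. World frame = base frame: x ahead of the robot, y to its left, z up, the work surface at z = 0. Lengths are in m, angles in degrees, forces in N, time in s.
With the tool pointing down it reaches from about 0.375 to 0.925 m from the base axis. Payload 5.7 kg.
Tool frame: the origin (TCP) lies at the centre of the arm's flange, where the gripper is bolted on; the fingertips stand 173 mm ahead of it and the grasp point (between the pads) lies 155 mm ahead of it (finger_overhang is the distance from the TCP to the fingertips, in m); z points along the fingers, y is the line along which they close (so a half turn about z gives the same grasp; the last joint's range is limited). The gripper opens to 85 mm and grips with 20 to 120 N. Pads are 22 mm wide; open, the fingers measure 114 mm over their backs; the gripper's body (76 mm by 85 mm) begins 54 mm behind the grasp point. The pads swing forward as they close: fully open they stand 13 mm farther back than shut.
Start: joints at [57.29, 20.558, 86.54, -0, 72.909, -6.595], TCP at [0.264, 0.539, 0.405] pointing down, gripper open.
Joint ranges: [-170.27, 170.27], [-57.76, 135], [12.27, 136.19], [-55.21, 235.2], [11.17, 155.16], [-170.74, 170.74]. Speed limits (degrees/s): [136.94, 136.94, 180, 180, 180, 180].

INTERFACE

Orientations are given as [roll, pitch, yaw] about the fixed x, y, z axes, in that order (R = Rz(yaw) Ry(pitch) Rx(roll)).
In Python, from station import read_state, snapshot, camera_model, close_job, regions_of, finger_overhang gives the robot as it stands. The module is installed in compiled form; this text tells all that it offers.
- The arm moves only by the shell command python3 -m pendant 'ROWS' [FORCE]. ROWS is JSON, a list of rows, each a list of 7 numbers: the finger opening in cm, from 0 to 8.54, then the shift along the tool's x, y, z in cm, then the turn, a rotation vector about the tool's x, y, z in rad. In form: [[hand, dx, dy, dz, wx, wy, wz], ...]. A call has exactly 10 rows; each row shifts and turns the commanded pose from where the row before left it, along the tool's axes as they then stand; what a row does not reach is not made up. A row lasts 1/10 s, in which the tool goes at most 50 mm and 8.59 degrees, less where a joint would pass 70% of its speed; a pose out of reach is approached as far as the arm can. A call is refused whole if a number of a shift passes 5 or a number of a turn 0.15, either way. A call with a gripper value outside its range is refused whole. The fingers move at their own pace and stop on an object; FORCE is the grip in N (left out, the last holds). Time passes only in rows, so rows that do not move let the fingers close, or fill a call up. It gives the time, the measured TCP pose, the force, the opening and the grip force at its end, in the units of the state.
- read_state(): the state, without advancing time (a new reading comes with each control period).
- snapshot(name): name is "scene" or "top" or "wrist"; returns the picture (480x640x3 uint8, red, green, blue); there is no depth.
- camera_model(name): a dict with "vfov" (degrees; the focal length in pixels is half the picture's height over the tangent of half this angle, whatever the lens; pixels are square), "cx", "cy" (the principal point, pixels), "dist_coeffs" ([k1, k2, p1, p2, k3] as OpenCV has them; the pictures are not rectified), "cam_to_world" (4x4, takes a point from camera to world coordinates). Camera axes: x right, y up, looking along -z (the intrinsics and any distortion apply to the point x, -y, -z); pixel columns grow to the right and rows downward; lengths in m; the calibration is good to about 2 mm. A picture is of the moment at which its call begins: read the wrist's pose just before it. camera_model takes no time and is no camera call; for the wrist camera it gives the pose at the moment of the call.
- close_job(): hands the job in; it is judged then, once.
Trained networks look in the newest picture that a camera, given by its name, has taken for a name from the list of things; names that differ only in an ending like _2 or _b are one class to them, and where a whole thing is asked for, a point or a joint stands for the part that bears it (a point fixed in the world has none). Each returns a list of dicts, best first, with "confidence" (0 to 1); they miss things now and then, are a little off and sometimes report something else, mostly with a low value. They report only what shows in the picture. A call takes as long as a camera call. They do not tell look-alikes from the thing itself.
- regions_of(camera, thing): "pixels" (480x640 bool, what is visible of it) and "rect" ([left, top, right, bottom] in pixels, round what is visible of it).
The state is a dict: "time_s": time; "joints": joint angles; "qvel": joint speeds; "tau": joint torques, N m; "ee_pos": TCP position; "orientation": TCP orientation; "wrist_force": force on the tool from outside, world axes, zero at the start; "ft_torque": the same for the moment, N m; "width": finger opening in m; "finger_force": force on a finger pad.
Only numpy, scipy, OpenCV 4.12 (cv2) and the standard library are available. Lean on these libraries where they do the work, as an engineer would, in place of code of your own. Each camera call takes 0.05 s, during which the arm holds its last target. There are 200 camera calls.

## Working session

There is one attempt and no reset: what is moved stays moved. The work goes in short steps, Python scripts to look and compute and a shell command to move; the robot and the scene stay as the last step left them, time stands still between calls to the robot, and variables do not carry over. Pictures are saved under pics/ and viewed, at most 13 in all, crops included, and the job is handed in when it is done.

```bash
mkdir -p pics; cat > h.py <<'E'
import numpy as np, cv2
from station import *
def K(m):
    f=240/np.tan(np.radians(m["vfov"])/2); return np.array([[f,0,m["cx"]],[0,f,m["cy"]],[0,0,1]])
def ray2z(m,uv,z):
    uv=np.array(uv,float).reshape(-1,1,2)
    p=cv2.undistortPoints(uv,K(m),np.array(m["dist_coeffs"],float)).reshape(-1,2)
    T=np.array(m["cam_to_world"]); d=np.c_[p[:,0],-p[:,1],-np.ones(len(p))]@T[:3,:3].T; o=T[:3,3]
    return o+d*((z-o[2])/d[:,2])[:,None]
def proj(m,P):
    T=np.linalg.inv(np.array(m["cam_to_world"])); P=np.array(P,float).reshape(-1,3)@T[:3,:3].T+T[:3,3]
    P=P*[1,-1,-1]
    return cv2.projectPoints(P,np.zeros(3),np.zeros(3),K(m),np.array(m["dist_coeffs"],float))[0].reshape(-1,2)
def save(n,img): cv2.imwrite(n,img[:,:,::-1])
E
python3 - <<'E'
from h import *
s=read_state(); print(s)
for c in ["top","scene"]:
    im=snapshot(c); save(f"pics/{c}0.png",im); m=camera_model(c); print(c,m["vfov"],np.round(m["cam_to_world"],3).tolist(),m["dist_coeffs"])
    for t in ["track","roller_center","paddle_grip","tray","gate_a","bin","bearing","jar","carton","mug"]:
        for r in regions_of(c,t)[:3]:
            ys,xs=np.nonzero(r["pixels"]); print(c,t,round(r["confidence"],2),r["rect"],len(xs),round(xs.mean()),round(ys.mean()))
E
```

```text
{'time_s': 0.0, 'joints': array([ 5.72890590e+01,  2.05979704e+01,  8.66007507e+01,  1.14097484e-04,
        7.29083841e+01, -6.59681072e+00]), 'qvel': array([-0.02409041, -0.02386725, -0.07642537, -0.0587285 , -0.00518098,
       -0.00193173]), 'tau': array([ 1.10323232e-03, -5.27632606e+01, -2.78620595e+01,  1.04703736e-04,
        1.32438715e-02, -3.67400787e-05]), 'ee_pos': array([0.26391824, 0.5384209 , 0.40384121]), 'orientation': array([-1.79893616e+02, -1.24127127e-02,  1.53885825e+02]), 'wrist_force': array([-0.11611964,  0.00053631, -0.31433352]), 'ft_torque': array([-0.00651885, -0.01554498,  0.00484683]), 'finger_force': 0.0, 'width': 0.0855594200639284}
top 42.80060452784324 [[0.005, 0.989, -0.148, 0.329], [-1.0, 0.007, 0.016, 0.024], [0.017, 0.148, 0.989, 1.664], [0.0, 0.0, 0.0, 1.0]] [-0.02256576  0.          0.          0.          0.        ]
top track 0.67 [233.8, 221.0, 373.4, 289.3] 8028 301 256
top track 0.55 [175.5, 271.2, 200.2, 301.0] 418 189 285
top roller_center 0.58 [316.8, 230.8, 328.7, 278.7] 741 320 255
top roller_center 0.21 [164.5, 257.1, 212.1, 306.2]
[... 992 characters left out ...]
r 0.39 [414.2, 170.1, 447.2, 203.8] 868 431 189
scene paddle_grip 0.88 [326.7, 134.2, 350.3, 174.5] 542 338 155
scene paddle_grip 0.78 [355.6, 151.4, 378.2, 195.0] 579 366 175
scene paddle_grip 0.7 [401.5, 137.3, 420.1, 181.4] 569 410 161
scene tray 0.88 [346.7, 176.1, 390.1, 203.4] 603 370 191
scene tray 0.38 [103.6, 299.4, 139.0, 368.1] 668 118 332
scene bin 0.56 [148.0, 276.7, 206.9, 332.3] 2290 177 305
scene bearing 0.7 [267.7, 218.2, 290.1, 237.9] 286 279 229
scene bearing 0.52 [378.1, 134.7, 425.4, 157.1] 234 395 143
scene jar 0.57 [308.4, 302.8, 330.3, 332.7] 612 318 316
scene carton 0.94 [142.6, 339.6, 214.5, 411.4] 2744 179 373
scene mug 0.66 [411.0, 169.3, 447.1, 206.9] 952 431 189
```

```bash
python3 - <<'E'
import cv2
a=cv2.imread("pics/top0.png")[150:370,90:510]; cv2.imwrite("pics/c1.png",cv2.resize(a,None,fx=1.9,fy=1.9,interpolation=cv2.INTER_CUBIC))
a=cv2.imread("pics/scene0.png")[110:360,200:470]; cv2.imwrite("pics/c2.png",cv2.resize(a,None,fx=2.4,fy=2.4,interpolation=cv2.INTER_CUBIC))
E
```

```text
(no output)
```

View pics/c1.png

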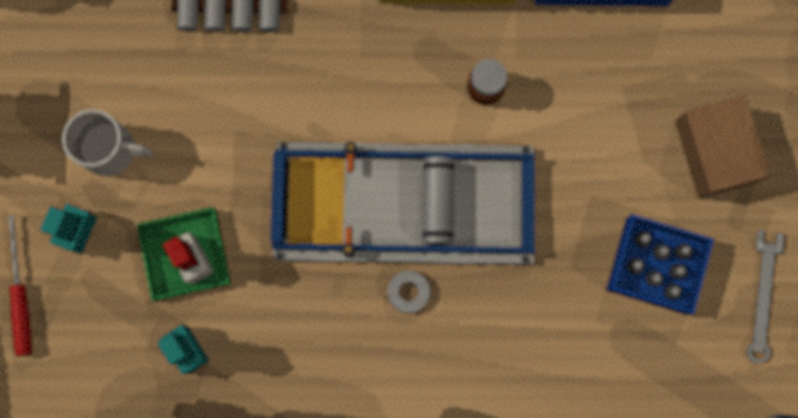

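View pics/c2.png

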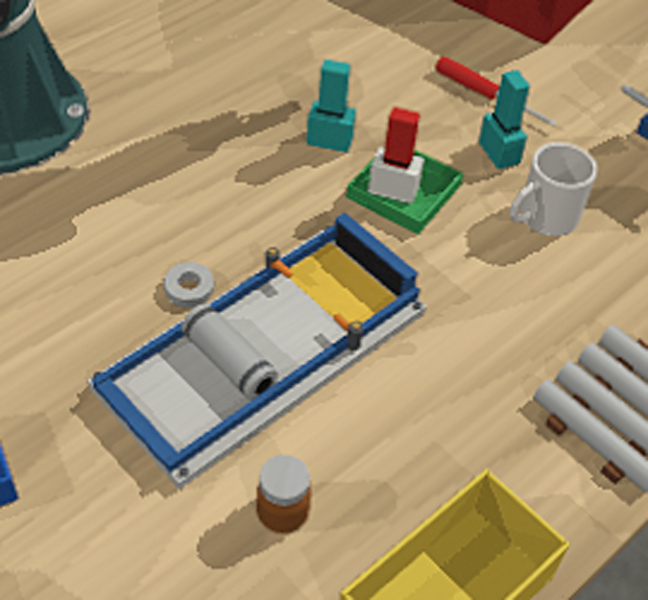

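The top view shows the track with its bay on the left (world +y) at about px (250,256), and the roller at (320,255). The red and white paddle stands in the green tray at (187,284). The two turquoise look-alikes are at (126,269) and (186,333). The bearing and the jar flank the track.

```bash
cat > meas.py <<'E'
from h import *
def mask(im,name):
    h=cv2.cvtColor(im,cv2.COLOR_RGB2HSV); H,S,V=[h[...,i].astype(int) for i in range(3)]
    return {"red":((H<6)|(H>172))&(S>150)&(V>70),"green":(H>45)&(H<75)&(S>110),"blue":(H>100)&(H<125)&(S>120)&(V>40),"orange":(H>6)&(H<14)&(S>170)&(V>130)}[name]
def rect(m,pix,z):
    P=ray2z(m,pix,z)[:,:2]; c,(w,h),a=cv2.minAreaRect((P*1000).astype(np.float32)); return np.round(c,1),round(w,1),round(h,1),round(a,1)
def big(mk,roi=None):
    mk=mk.astype(np.uint8)
    if roi is not None:
        z=np.zeros_like(mk); l,t,r,b=roi; z[t:b,l:r]=mk[t:b,l:r]; mk=z
    n,l,s,_=cv2.connectedComponentsWithStats(mk)
    i=1+np.argmax(s[1:,4]); ys,xs=np.nonzero(l==i); return np.c_[xs,ys].astype(float)
E
python3 - <<'E'
from meas import *
m=camera_model("top"); im=cv2.imread("pics/top0.png")[:,:,::-1].copy()
p=big(mask(im,"red"),(160,255,215,310)); print("red",p.mean(0),rect(m,p,.131))
p=big(mask(im,"green"),(155,250,220,315)); print("tray",rect(m,p,.024))
p=big(mask(im,"blue"),(225,215,380,295)); print("guides",rect(m,p,.034))
for roi in [(260,220,290,250),(260,250,290,295)]:
    p=big(mask(im,"orange"),roi); print("or",len(p),p.mean(0),ray2z(m,p.mean(0),.045))
snapshot("top")
r=regions_of("top","roller_center")[0]; ys,xs=np.nonzero(r["pixels"]); print("roller",rect(m,np.c_[xs,ys],.05))
r=regions_of("top","track")[0]; ys,xs=np.nonzero(r["pixels"]); print("track",rect(m,np.c_[xs,ys],.01))
for n in("bearing","jar"):
    r=regions_of("top",n)[0]; ys,xs=np.nonzero(r["pixels"]); print(n,rect(m,np.c_[xs,ys],.017))
ms=camera_model("scene"); im=cv2.imread("pics/scene0.png")[:,:,::-1].copy()
p=big(mask(im,"red"),(350,150,385,200)); print("scene red",p.mean(0),ray2z(ms,p.mean(0),.092))
mw=camera_model("wrist"); print(mw["vfov"],np.round(mw["cam_to_world"],3).tolist())
E
```

```text
red [183.15151515 282.31818182] (array([464.1, 305.6]), 37.4, 23.6, 31.2)
tray (array([471.5, 317.7]), 111.2, 111.9, 13.3)
guides (array([546.8, -50.6]), 248.7, 139.0, 89.5)
or 9 [273.77777778 234.44444444] [[0.6020741  0.08403257 0.045     ]]
or 6 [273.  273.5] [[0.49697924 0.08478526 0.045     ]]
roller (array([548.4, -39.7]), 42.6, 126.3, 90.0)
track (array([549. ,   7.5]), 376.2, 171.9, 89.5)
bearing (array([ 4.203e+02, -3.000e-01]), 60.6, 58.8, 45.3)
jar (array([ 725.8, -112.6]), 55.3, 65.3, 89.8)
scene red [366.81124498 165.97590361] [[0.45950517 0.31570627 0.092     ]]
68.36798722691799 [[0.438, -0.851, -0.289, 0.191], [0.899, 0.415, 0.141, 0.575], [0.001, -0.322, 0.947, 0.375], [0.0, 0.0, 0.0, 1.0]]
```

```bash
cat >> h.py <<'E'
from scipy.spatial.transform import Rotation as Ro
def delta(pos,yaw,roll=180.,pitch=0.):
    s=read_state(); R=Ro.from_euler("xyz",s["orientation"],degrees=True); G=Ro.from_euler("xyz",[roll,pitch,yaw],degrees=True)
    d=R.inv().apply(np.array(pos)-s["ee_pos"])*100; w=(R.inv()*G).as_rotvec()
    print("t",round(s["time_s"],2),"pos",np.round(s["ee_pos"],4),"rpy",np.round(s["orientation"],2),"w",round(s["width"],4),"F",np.round(s["wrist_force"],1))
    print("tool shift cm",np.round(d,2),"rotvec",np.round(w,3)); return d,w
E
python3 -c "
from h import *
delta([.464,.311,.405],153.9); delta([.464,.311,.405],211)"
```

```text
t 1.35 pos [0.2641 0.5387 0.4047] rpy [-179.99   -0.    153.89] w 0.0851 F [-0.8  0.3 -0.3]
tool shift cm [-27.97 -11.65  -0.03] rotvec [-0. -0. -0.]
t 1.35 pos [0.2641 0.5387 0.4047] rpy [-179.99   -0.    153.89] w 0.0851 F [-0.8  0.3 -0.3]
tool shift cm [-27.97 -11.65  -0.03] rotvec [-0.    -0.    -0.997]
```

```bash
python3 -m pendant '[[8.5,-4,-1.66,0,0,0,0],[8.5,-4,-1.67,0,0,0,0],[8.5,-4,-1.66,0,0,0,0],[8.5,-4,-1.67,0,0,0,0],[8.5,-4,-1.66,0,0,0,0],[8.5,-4,-1.67,0,0,0,0],[8.5,-3.97,-1.66,0,0,0,0],[8.5,0,0,0,0,0,-0.14],[8.5,0,0,0,0,0,-0.14],[8.5,0,0,0,0,0,-0.14]]' 40
python3 -m pendant '[[8.5,0,0,0,0,0,-0.14],[8.5,0,0,0,0,0,-0.14],[8.5,0,0,0,0,0,-0.14],[8.5,0,0,0,0,0,-0.14],[8.5,0,0,0,0,0,-0.017],[8.5,0,0,0,0,0,0],[8.5,0,0,0,0,0,0],[8.5,0,0,0,0,0,0],[8.5,0,0,0,0,0,0],[8.5,0,0,0,0,0,0]]'
python3 - <<'E'
from meas import *
delta([.464,.311,.405],211)
m=camera_model("wrist"); im=snapshot("wrist"); save("pics/w1.png",im)
p=big(mask(im,"red")); print("red",p.mean(0),len(p),rect(m,p,.136),p.min(0),p.max(0))
p=big(mask(im,"green")); print("tray",rect(m,p,.024))
E
```

```text
time_s: 2.35
ee_pos: [0.4644, 0.3104, 0.4047]
orientation: [-180.0, -0.0, 178.2]
wrist_force: [-0.6, -0.2, 0.4]
width: 0.085
finger_force: 0.0
time_s: 3.35
ee_pos: [0.464, 0.311, 0.4047]
orientation: [-180.0, -0.0, -149.0]
wrist_force: [0.2, 0.1, -0.1]
width: 0.0849
finger_force: 0.0
t 3.35 pos [0.464  0.311  0.4047] rpy [-1.8000e+02 -1.0000e-02 -1.4902e+02] w 0.0849 F [ 0.2  0.1 -0.1]
tool shift cm [-0.   -0.   -0.03] rotvec [-0. -0. -0.]
red [545.84631579 238.00547368] 2375 (array([382.9, 454.8]), 67.2, 21.2, 8.5) [511. 196.] [581. 282.]
tray (array([471.3, 323.8]), 113.1, 111.4, 13.1)
```

View pics/w1.png

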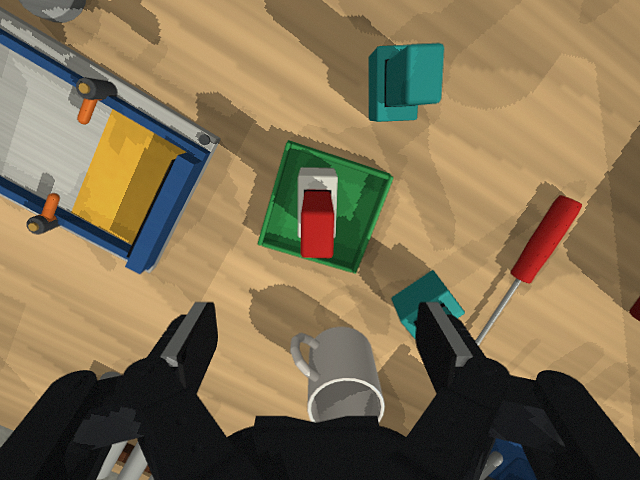

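The wrist view shows the red handle top at about px (318,235) inside the tray, upright. The look-alikes and the screwdriver (the big red blob) stand apart.

```bash
python3 - <<'E'
from meas import *
m=camera_model("wrist"); im=cv2.imread("pics/w1.png")[:,:,::-1].copy()
print("axis px",proj(m,[[.464,.311,.136],[.464,.311,.005]]))
h=cv2.cvtColor(im,cv2.COLOR_RGB2HSV)
mk=mask(im,"red"); p=big(mk,(280,160,360,280)); print("red all",p.min(0),p.max(0))
for y in range(190,260,6): print(y,[tuple(im[y,x]) [0] for x in range(296,342,4)])
# paddle model silhouette fit: red handle box z .057...136 (foot at z=.005)
def sil(q):
    x,y,a=q; c,s=np.cos(a),np.sin(a); P=[[x+c*u-s*v,y+s*u+c*v,z] for u in(-.012,.012) for v in(-.018,.018) for z in(.057,.136)]
    o=np.zeros(im.shape[:2],np.uint8); cv2.fillConvexPoly(o,cv2.convexHull(proj(m,P).astype(np.float32)).astype(np.int32) if 0 else np.round(cv2.convexHull(proj(m,P).astype(np.float32))*16).astype(np.int32),1,shift=4); return o
R=np.zeros_like(mk,np.uint8); R[p[:,1].astype(int),p[:,0].astype(int)]=1
from scipy.optimize import minimize
f=lambda q:-(sil(q)&R).sum()/(sil(q)|R).sum()
best=min((minimize(f,[.465,.311,np.radians(a0)],method="Nelder-Mead",options=dict(initial_simplex=[[.465+i,.311+j,np.radians(a0+k)] for i,j,k in((0,0,0),(.012,0,0),(0,.012,0),(0,0,8))])) for a0 in(115,121,127)),key=lambda r:r.fun)
print(best.x[:2],np.degrees(best.x[2]),best.fun)
# same in scene/top
E
```

```text
axis px [[316.58982145 234.28389611]
 [316.37774173 194.29152066]]
red all [301. 191.] [333. 257.]
190 [np.uint8(23), np.uint8(154), np.uint8(2), np.uint8(11), np.uint8(0), np.uint8(0), np.uint8(3), np.uint8(14), np.uint8(17), np.uint8(226), np.uint8(187), np.uint8(47)]
196 [np.uint8(27), np.uint8(151), np.uint8(89), np.uint8(91), np.uint8(93), np.uint8(93), np.uint8(94), np.uint8(93), np.uint8(90), np.uint8(208), np.uint8(189), np.uint8(43)]
202 [np.uint8(24), np.uint8(155), np.uint8(95), np.uint8(96), np.uint8(94), np.uint8(95), np.uint8(96), np.uint8(94), np.uint8(94), np.uint8(152), np.uint8(182), np.uint8(44)]
208 [np.uint8(21), np.uint8(158), np.uint8(95), np.uint8(96), np.uint8(93), np.uint8(95), np.uint8(96), np.uint8(94), np.uint8(93), np.uint8(82), np.uint8(156), np.uint8(47)]
214 [np.uint8(26), np.uint8(141), np.uint8(166), np.uint8(164), np.uint8(166), np.uint8(163), np.uint8(164), np.uint8(161), np.uint8(161), np.uint8(160), np.uint8(106), np.uint8(45)]
220 [np.uint8(46), np.uint8(140), np.uint8(177), np.uint8(183), np.uint8(186), np.uint8(183), np.uint8(184), np.uint8(1
[... 563 characters left out ...]
 np.uint8(172), np.uint8(23), np.uint8(29)]
244 [np.uint8(29), np.uint8(65), np.uint8(179), np.uint8(182), np.uint8(182), np.uint8(186), np.uint8(184), np.uint8(187), np.uint8(188), np.uint8(169), np.uint8(28), np.uint8(27)]
250 [np.uint8(25), np.uint8(68), np.uint8(178), np.uint8(180), np.uint8(183), np.uint8(186), np.uint8(189), np.uint8(187), np.uint8(192), np.uint8(160), np.uint8(22), np.uint8(28)]
256 [np.uint8(114), np.uint8(46), np.uint8(171), np.uint8(183), np.uint8(182), np.uint8(187), np.uint8(186), np.uint8(191), np.uint8(191), np.uint8(90), np.uint8(22), np.uint8(20)]
[0.44988889 0.34188889] 116.03703703703705 0.0<stdin>:13: RuntimeWarning: overflow encountered in scalar negative
```

```bash
python3 - <<'E'
from meas import *
from scipy.optimize import minimize
m=camera_model("wrist"); im=cv2.imread("pics/w1.png")[:,:,::-1].copy()
def fit(m,p,boxes,q0,zs):
    R=np.zeros((480,640),np.uint8); R[p[:,1].astype(int),p[:,0].astype(int)]=1
    hx,hy=boxes
    def sil(q):
        x,y,a=q; c,s=np.cos(a),np.sin(a); P=[[x+c*u-s*v,y+s*u+c*v,z] for u in(-hx,hx) for v in(-hy,hy) for z in zs]
        o=np.zeros((480,640),np.uint8); cv2.fillConvexPoly(o,np.round(cv2.convexHull(proj(m,P).astype(np.float32))*16).astype(np.int32),1,shift=4); return o
    f=lambda q:-float((sil(q)&R).sum())/float((sil(q)|R).sum())
    r=min((minimize(f,[q0[0],q0[1],np.radians(q0[2]+a)],method="Nelder-Mead",options=dict(initial_simplex=[[q0[0]+i,q0[1]+j,np.radians(q0[2]+a+k)] for i,j,k in((0,0,0),(.01,0,0),(0,.01,0),(0,0,6))])) for a in(-6,0,6)),key=lambda r:r.fun)
    return np.round(r.x[:2],4),round(np.degrees(r.x[2]),1),round(r.fun,3)
print("paddle",fit(m,big(mask(im,"red"),(280,160,360,280)),(.012,.018),(.464,.311,120),(.057,.136)))
print("tray",fit(m,cv2.convexHull(big(mask(im,"green"),(230,120,420,300)).astype(np.float32)).reshape(-1,2) if 0 else np.argwhere(cv2.fillConvexPoly(np.zeros((480,640),np.uint8),cv2.convexHull(big(mask(im,"green"),(230,120,420,300)).astype(np.int32)),1))[:,::-1],(.056,.056),(.471,.32,13),(0,.024)))
E
```

```text
paddle (array([0.4658, 0.3122]), np.float64(121.9), np.float64(-0.868))
tray (array([0.4726, 0.3239]), np.float64(12.6), np.float64(-0.984))
```

```bash
python3 -m pendant '[[8.5,-0.1,0,3,0,0,0],[8.5,0,0,3,0,0,0],[8.5,0,0,3,0,0,0],[8.5,0,0,3,0,0,0],[8.5,0,0,1.8,0,0,0],[8.5,0,0,0,0,0,0],[2,0,0,0,0,0,0],[2,0,0,0,0,0,0],[2,0,0,0,0,0,0],[2,0,0,0,0,0,0]]' 60
python3 -m pendant '[[2,0,0,0,0,0,0],[2,0,0,0,0,0,0],[2,0,0,0,0,0,0],[2,0,0,-1,0,0,0],[2,0,0,-2,0,0,0],[2,0,0,-3,0,0,0],[2,0,0,-3,0,0,0],[2,0,0,-3,0,0,0],[2,0,0,0,0,0,0],[2,0,0,0,0,0,0]]' 60
python3 - <<'E'
from meas import *
m=camera_model("wrist"); im=snapshot("wrist"); save("pics/w2.png",im[:,:]); 
d=delta([.548,-.135,.38],180)
# more precise track from top picture, using scene as well
mt=camera_model("top"); t=snapshot("top"); save("pics/top1.png",t)
p=big(mask(t,"blue"),(225,215,380,295))
for r in regions_of("top","roller_center")[:2]:
    ys,xs=np.nonzero(r["pixels"]); print(r["confidence"],rect(mt,np.c_[xs,ys],.045))
E
```

```text
time_s: 4.4
ee_pos: [0.4652, 0.3117, 0.2677]
orientation: [-180.0, 0.1, -149.0]
wrist_force: [-0.3, -0.4, -0.2]
width: 0.0275
finger_force: 0.0
time_s: 5.4
ee_pos: [0.4647, 0.3114, 0.3872]
orientation: [-180.0, 0.1, -149.0]
wrist_force: [1.0, 0.0, -3.5]
width: 0.0234
finger_force: 58.8
t 5.45 pos [0.4643 0.3112 0.386 ] rpy [-1.8000e+02 -8.0000e-02 -1.4899e+02] w 0.0233 F [ 0.   0.2 -2.6]
tool shift cm [ 15.81 -42.56   0.63] rotvec [-0.    -0.001  0.541]
0.95 (array([547.8, -43.9]), 124.0, 45.2, 0.2)
0.36 (array([467.6, 305. ]), 44.2, 18.7, 28.0)
```

View pics/w2.png

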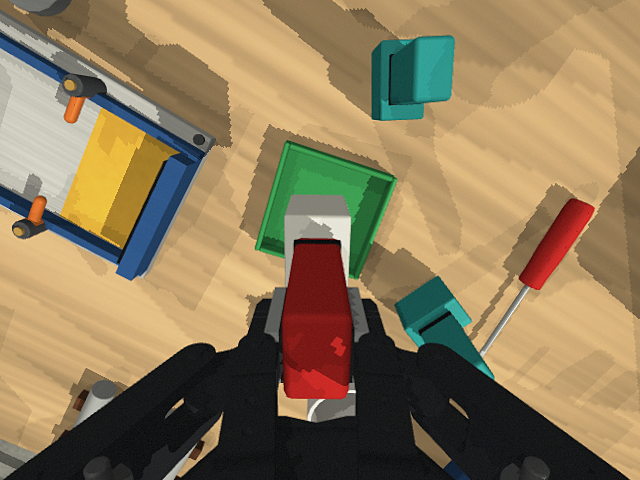

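```bash
python3 -m pendant '[[2,0.7,-2,0,0,0,0],[2,1.4,-4,0,0,0,0],[2,1.6,-4.4,0,0,0,0],[2,1.6,-4.4,0,0,0,0],[2,1.6,-4.4,0,0,0,0],[2,1.6,-4.4,0,0,0,0],[2,1.6,-4.4,0,0,0,0],[2,1.6,-4.4,0,0,0,0],[2,1.6,-4.4,0,0,0,0],[2,1.45,-4,0,0,0,0]]' 60
python3 -m pendant '[[2,0,0,0,0,0,0.1],[2,0,0,0,0,0,0.12],[2,0,0,0,0,0,0.12],[2,0,0,0,0,0,0.12],[2,0,0,0,0,0,0.08],[2,0,0,0,0,0,0],[2,0,0,0,0,0,0],[2,0,0,0,0,0,0],[2,0,0,0,0,0,0],[2,0,0,0,0,0,0]]' 60
python3 - <<'E'
from meas import *
d=delta([.5485,-.115,.386],180)
m=camera_model("wrist"); im=snapshot("wrist"); save("pics/w3.png",im)
t=snapshot("top"); save("pics/top2.png",t)
E
```

```text
time_s: 6.55
ee_pos: [0.5483, -0.1163, 0.3852]
orientation: [179.9, -0.1, -149.0]
wrist_force: [-0.1, 0.3, -1.8]
width: 0.0234
finger_force: 59.1
time_s: 7.55
ee_pos: [0.5486, -0.1141, 0.3867]
orientation: [-180.0, -0.0, -179.9]
wrist_force: [0.4, -0.5, -1.9]
width: 0.0231
finger_force: 59.5
t 7.55 pos [ 0.5486 -0.1141  0.3867] rpy [-179.99   -0.   -179.9 ] w 0.0231 F [ 0.4 -0.5 -1.9]
tool shift cm [ 0.01 -0.09  0.07] rotvec [-0.    -0.     0.002]
```

View pics/w3.png

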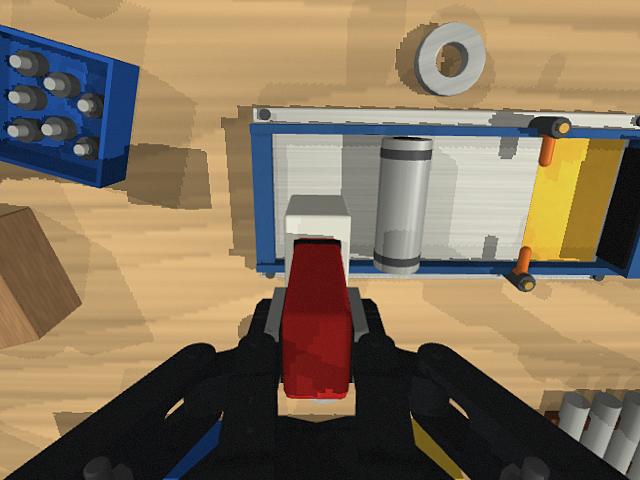

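The wrist view shows the block above the track start, and the roller at px (402,205). The gate posts are at (563,127) and (528,283). The guides are nearly parallel to the image rows.

```bash
python3 - <<'E'
from meas import *
m=camera_model("wrist"); im=cv2.imread("pics/w3.png")[:,:,::-1].copy()
print("posts",np.round(ray2z(m,[[563,127],[528,283]],.055)*1000,1).tolist())
b=mask(im,"blue"); 
# upper guide (near robot): inner edge rows by column; lower guide
for x in (300,340,450,490): 
    ys=np.nonzero(b[100:160,x])[0]+100; yl=np.nonzero(b[250:290,x])[0]+250
    print(x,ys.min(),ys.max(),yl.min() if len(yl) else None,yl.max() if len(yl) else None, np.round(ray2z(m,[[x,ys.min()]],.034)[0,:2]*1000,1), np.round(ray2z(m,[[x,yl.min()]],.034)[0,:2]*1000,1) if len(yl) else None)
r=ray2z(m,[[402,140],[399,271]],.04); print("roller ends",np.round(r*1000,1).tolist())
E
```

```text
posts [[475.8, 90.3, 55.0], [619.0, 88.9, 55.0]]
300 124 133 None None [ 475.7 -128.2] None
340 125 133 None None [476.5 -93.2] None
450 126 135 261 273 [476.7   3.5] [605.3  19.5]
490 127 135 262 273 [477.2  39.1] [606.3  59.8]
roller ends [[488.5, -39.3, 40.0], [613.5, -32.1, 40.0]]
```

```bash
python3 -m pendant '[[2,0.1,0,1.5,0,0,0.01],[2,0,0,2.2,0,0,0],[2,0,0,2.2,0,0,0],[2,0,0,2.2,0,0,0],[2,0,0,1.5,0,0,0],[2,0,0,0.6,0,0,0],[2,0,0,0,0,0,0],[2,0,0.3,0,0,0,0],[2,0,0.5,0,0,0,0],[2,0,0.5,0,0,0,0]]' 60
python3 -m pendant '[[2,0,0.4,0,0,0,0],[2,0,0.4,0,0,0,0],[2,0,0.3,0,0,0,0],[2,0,0.3,0,0,0,0],[2,0,0.3,0,0,0,0],[2,0,0.3,0,0,0,0],[2,0,0.3,0,0,0,0],[2,0,0.3,0,0,0,0],[2,0,0.3,0,0,0,0],[2,0,0.3,0,0,0,0]]' 60
python3 - <<'E'
from meas import *
d=delta([.547,-.08,.2847],179.5)
t=snapshot("top"); save("pics/top3.png",t); mt=camera_model("top")
r=regions_of("top","roller_center")[0]; ys,xs=np.nonzero(r["pixels"]); print(r["confidence"],rect(mt,np.c_[xs,ys],.045))
im=snapshot("wrist"); save("pics/w4.png",im)
E
```

```text
time_s: 8.65
ee_pos: [0.548, -0.1008, 0.2856]
orientation: [-180.0, 0.1, 179.5]
wrist_force: [0.2, -0.3, -2.1]
width: 0.0234
finger_force: 59.5
time_s: 9.65
ee_pos: [0.548, -0.0689, 0.2847]
orientation: [-180.0, -0.0, 179.5]
wrist_force: [-0.6, -0.2, -2.5]
width: 0.0236
finger_force: 59.5
t 9.65 pos [ 0.548  -0.0689  0.2847] rpy [-1.8000e+02 -1.0000e-02  1.7949e+02] w 0.0236 F [-0.6 -0.2 -2.5]
tool shift cm [ 0.09 -1.11 -0.  ] rotvec [-0. -0. -0.]
0.89 (array([520.6, -33.4]), 69.8, 39.9, 0.0)
```

View pics/w4.png

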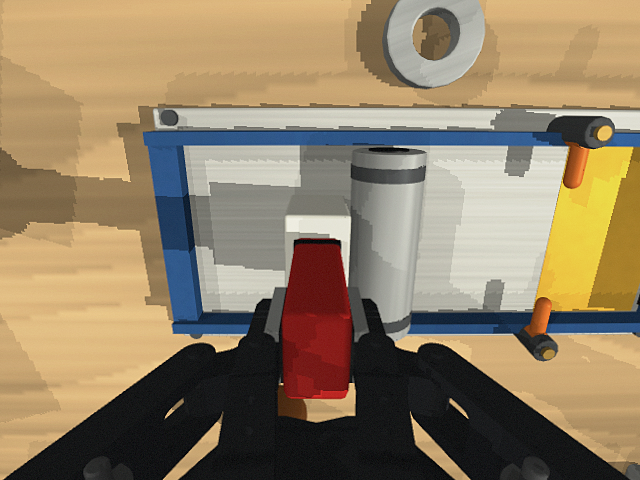

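The paddle touches the roller (px 390,240), square on the track, and the gates ahead are clear.

```bash
python3 -m pendant '[[2,0,0.3,0,0,0,0],[2,0,0.4,0,0,0,0],[2,0,0.4,0,0,0,0],[2,0,0.4,0,0,0,0],[2,0,0.4,0,0,0,0],[2,0,0.4,0,0,0,0],[2,0,0.4,0,0,0,0],[2,0,0.4,0,0,0,0],[2,0,0.4,0,0,0,0],[2,0,0.4,0,0,0,0]]' 60
python3 -m pendant '[[2,0,0.4,0,0,0,0],[2,0,0.4,0,0,0,0],[2,0,0.4,0,0,0,0],[2,0,0.4,0,0,0,0],[2,0,0.4,0,0,0,0],[2,0,0.4,0,0,0,0],[2,0,0.4,0,0,0,0],[2,0,0.4,0,0,0,0],[2,0,0.4,0,0,0,0],[2,0,0.4,0,0,0,0]]' 60
python3 - <<'E'
from meas import *
d=delta([.548,.1,.2847],179.5)
im=snapshot("wrist"); save("pics/w5.png",im)
E
```

```text
time_s: 10.8
ee_pos: [0.5483, -0.0298, 0.2847]
orientation: [-180.0, -0.0, 179.5]
wrist_force: [-0.2, -1.9, -1.8]
width: 0.0234
finger_force: 59.5
time_s: 11.8
ee_pos: [0.5487, 0.0102, 0.2847]
orientation: [-180.0, -0.0, 179.5]
wrist_force: [0.8, -0.7, -2.0]
width: 0.0235
finger_force: 59.5
t 11.8 pos [0.5487 0.0102 0.2847] rpy [-1.7999e+02 -1.0000e-02  1.7950e+02] w 0.0235 F [ 0.8 -0.7 -2. ]
tool shift cm [ 0.15  8.98 -0.  ] rotvec [-0. -0.  0.]
```

View pics/w5.png

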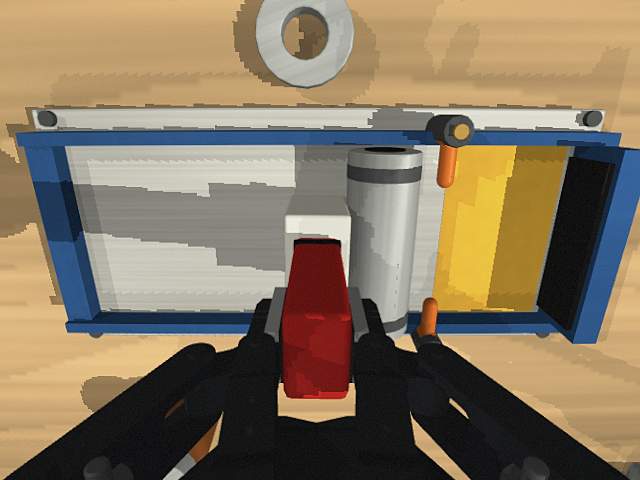

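The roller lies square just before both gates, so I push on through.

```bash
python3 -m pendant '[[2,0.04,0.3,0,0,0,0],[2,0.04,0.35,0,0,0,0],[2,0,0.35,0,0,0,0],[2,0,0.35,0,0,0,0],[2,0,0.35,0,0,0,0],[2,0,0.35,0,0,0,0],[2,0,0.35,0,0,0,0],[2,0,0.35,0,0,0,0],[2,0,0.35,0,0,0,0],[2,0,0.35,0,0,0,0]]' 60
python3 -m pendant '[[2,0,0.35,0,0,0,0],[2,0,0.35,0,0,0,0],[2,0,0.35,0,0,0,0],[2,0,0.35,0,0,0,0],[2,0,0.35,0,0,0,0],[2,0,0.35,0,0,0,0],[2,0,0.35,0,0,0,0],[2,0,0.35,0,0,0,0],[2,0,0.35,0,0,0,0],[2,0,0.35,0,0,0,0]]' 60
python3 -m pendant '[[2,0,0.3,0,0,0,0],[2,0,0.3,0,0,0,0],[2,0,0.2,0,0,0,0],[2,0,0.2,0,0,0,0],[2,0,0.2,0,0,0,0],[2,0,0.2,0,0,0,0],[2,0,0.2,0,0,0,0],[2,0,0.1,0,0,0,0],[2,0,0.1,0,0,0,0],[2,0,0,0,0,0,0]]' 60
python3 - <<'E'
from meas import *
d=delta([.548,.11,.2847],179.5)
im=snapshot("wrist"); save("pics/w6.png",im)
E
```

```text
time_s: 12.85
ee_pos: [0.5491, 0.0415, 0.2862]
orientation: [-179.5, 0.1, 179.7]
wrist_force: [-0.9, -17.3, 9.3]
width: 0.0236
finger_force: 60.7
time_s: 13.85
ee_pos: [0.549, 0.0785, 0.2854]
orientation: [-179.8, 0.1, 179.6]
wrist_force: [-0.4, -6.3, 2.0]
width: 0.0234
finger_force: 59.7
time_s: 14.85
ee_pos: [0.5492, 0.0962, 0.2855]
orientation: [-179.8, 0.1, 179.6]
wrist_force: [-1.2, -7.9, 3.1]
width: 0.0232
finger_force: 59.8
t 14.85 pos [0.5492 0.0962 0.2855] rpy [-1.7980e+02  1.0000e-01  1.7957e+02] w 0.0232 F [-1.2 -7.9  3.1]
tool shift cm [0.13 1.38 0.08] rotvec [-0.004  0.002  0.001]
```

View pics/w6.png

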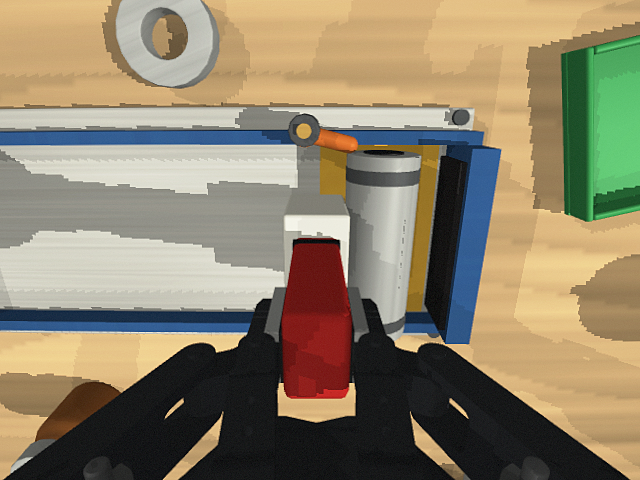

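The gate is nearly fully open beside the roller (px 330,138), and about 10 mm of travel is left.

```bash
python3 -m pendant '[[2,0,0.2,0,0,0,0],[2,0,0.2,0,0,0,0],[2,0,0.2,0,0,0,0],[2,0,0.2,0,0,0,0],[2,0,0.2,0,0,0,0],[2,0,0.15,0,0,0,0],[2,0,0,0,0,0,0],[2,0,0,0,0,0,0],[2,0,0,0,0,0,0],[2,0,0,0,0,0,0]]' 60
python3 - <<'E'
from meas import *
d=delta([.548,.11,.2847],179.5)
im=snapshot("wrist"); save("pics/w7.png",im)
E
```

```text
time_s: 15.9
ee_pos: [0.5488, 0.1088, 0.2847]
orientation: [-180.0, -0.0, 179.5]
wrist_force: [0.1, -0.4, -2.0]
width: 0.0233
finger_force: 59.5
t 15.9 pos [0.5488 0.1088 0.2847] rpy [-1.7999e+02 -1.0000e-02  1.7949e+02] w 0.0233 F [ 0.1 -0.4 -2. ]
tool shift cm [ 0.08  0.12 -0.  ] rotvec [-0. -0. -0.]
```

View pics/w7.png

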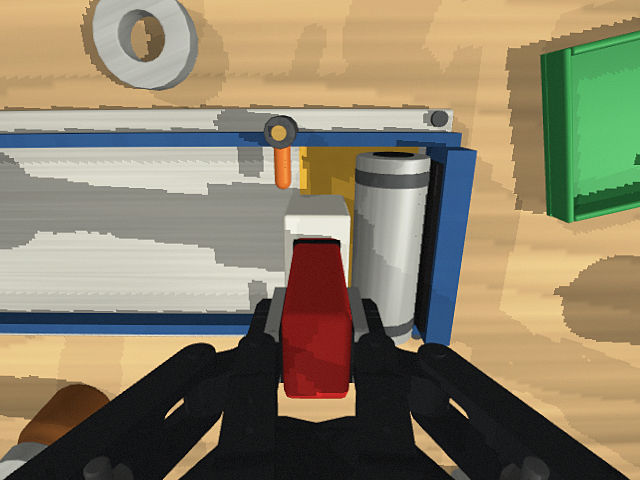

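The near gate has snapped shut and the roller is against the end stop, with no contact force left. I lift the paddle and carry it back.

```bash
python3 -m pendant '[[2,0,-0.1,-0.3,0,0,0],[2,0,0,-0.6,0,0,0],[2,0,0,-1,0,0,0],[2,0,0,-1.2,0,0,0],[2,0,0,-1.5,0,0,0],[2,0,0,-1.5,0,0,0],[2,0,0,-1.5,0,0,0],[2,0,0,-1.5,0,0,0],[2,0,0,-1,0,0,0],[2,0,0,0,0,0,0]]' 60
python3 -m pendant '[[2,0.6,1.4,0,0,0,0],[2,1.2,2.8,0,0,0,0],[2,1.2,2.8,0,0,0,0],[2,1.2,2.8,0,0,0,0],[2,1.2,2.8,0,0,0,0],[2,1.2,2.8,0,0,0,0],[2,1.2,2.8,0,0,0,0],[2,0.8,2.1,0,0,0,0],[2,0,0,0,0,0,-0.1],[2,0,0,0,0,0,-0.12]]' 60
python3 -m pendant '[[2,0,0,0,0,0,-0.12],[2,0,0,0,0,0,-0.12],[2,0,0,0,0,0,-0.09],[2,0,0,0,0,0,0],[2,0,0,0,0,0,0],[2,0,0,0,0,0,0],[2,0,0,0,0,0,0],[2,0,0,0,0,0,0],[2,0,0,0,0,0,0],[2,0,0,0,0,0,0]]' 60
python3 - <<'E'
from meas import *
d=delta([.467,.3145,.2685],211)
a=snapshot("top")[200:320,150:390]; b=snapshot("scene")[140:320,220:460]
save("pics/chk.png",np.vstack([cv2.resize(a,(600,300)),cv2.resize(b,(400,300)).copy() if 0 else cv2.resize(b,(600,300))]))
E
```

```text
time_s: 16.95
ee_pos: [0.5494, 0.1079, 0.3879]
orientation: [180.0, 0.2, 179.5]
wrist_force: [0.3, 0.1, -2.0]
width: 0.0233
finger_force: 59.5
time_s: 17.95
ee_pos: [0.4631, 0.3129, 0.3846]
orientation: [-180.0, -0.1, -167.5]
wrist_force: [-0.3, -0.4, -2.1]
width: 0.0234
finger_force: 59.7
time_s: 18.95
ee_pos: [0.4646, 0.3115, 0.3857]
orientation: [-180.0, -0.0, -149.0]
wrist_force: [-0.6, 0.9, -2.3]
width: 0.0236
finger_force: 59.7
t 18.95 pos [0.4646 0.3115 0.3857] rpy [-180.     -0.   -149.01] w 0.0236 F [-0.6  0.9 -2.3]
tool shift cm [-0.36  0.13 11.72] rotvec [-0. -0. -0.]
```

View pics/chk.png

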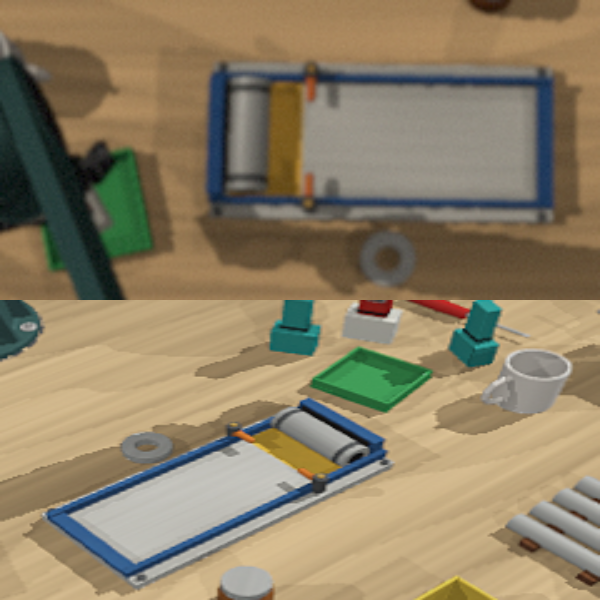

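Both gates are shut behind the roller in the bay. Next I set the paddle down in its tray.

```bash
python3 -m pendant '[[2,-0.15,0.05,1.5,0,0,0],[2,-0.15,0.05,2,0,0,0],[2,0,0,2,0,0,0],[2,0,0,2,0,0,0],[2,0,0,2,0,0,0],[2,0,0,1.2,0,0,0],[2,0,0,0.5,0,0,0],[2,0,0,0.3,0,0,0],[2,0,0,0.2,0,0,0],[2,0,0,0,0,0,0]]' 60
python3 -m pendant '[[2,0,0,0.1,0,0,0],[2,0,0,0,0,0,0],[2,0,0,0,0,0,0],[2,0,0,0,0,0,0],[2,0,0,0,0,0,0],[2,0,0,0,0,0,0],[2,0,0,0,0,0,0],[2,0,0,0,0,0,0],[2,0,0,0,0,0,0],[2,0,0,0,0,0,0]]' 60
```

```text
time_s: 20.05
ee_pos: [0.4669, 0.3141, 0.2692]
orientation: [-180.0, 0.1, -149.0]
wrist_force: [-0.4, 0.0, -2.4]
width: 0.0232
finger_force: 59.7
time_s: 21.05
ee_pos: [0.4666, 0.314, 0.2678]
orientation: [-180.0, 0.0, -149.0]
wrist_force: [-0.7, -0.9, 1.9]
width: 0.0233
finger_force: 59.9
```

```bash
python3 -m pendant '[[2.6,0,0,0,0,0,0],[3,0,0,0,0,0,0],[4,0,0,0,0,0,0],[5,0,0,0,0,0,0],[6,0,0,0,0,0,0],[7,0,0,0,0,0,0],[8,0,0,0,0,0,0],[8.5,0,0,0,0,0,0],[8.5,0,0,0,0,0,0],[8.5,0,0,0,0,0,0]]' 20
python3 -m pendant '[[8.5,0,0,-1,0,0,0],[8.5,0,0,-2,0,0,0],[8.5,0,0,-3,0,0,0],[8.5,0,0,-3,0,0,0],[8.5,0,0,-3,0,0,0],[8.5,0,0,-2,0,0,0],[8.5,0,0,0,0,0,0],[8.5,0,0,0,0,0,0],[8.5,0,0,0,0,0,0],[8.5,0,0,0,0,0,0]]'
python3 - <<'E'
from meas import *
d=delta([.467,.314,.41],211)
a=snapshot("wrist")[100:340,160:480]; b=snapshot("scene")[110:320,220:500]
save("pics/end.png",np.vstack([cv2.resize(a,(400,300)),cv2.resize(b,(400,300))]))
E
```

```text
time_s: 22.05
ee_pos: [0.4666, 0.314, 0.2677]
orientation: [-180.0, -0.0, -149.0]
wrist_force: [1.1, 0.4, -0.9]
width: 0.0851
finger_force: 0.0
time_s: 23.05
ee_pos: [0.4662, 0.3138, 0.4064]
orientation: [180.0, -0.2, -149.0]
wrist_force: [0.1, 0.6, -0.2]
width: 0.085
finger_force: 0.0
t 23.05 pos [0.4662 0.3138 0.4064] rpy [ 1.7999e+02 -1.5000e-01 -1.4899e+02] w 0.085 F [ 0.1  0.6 -0.2]
tool shift cm [-0.08 -0.02 -0.36] rotvec [ 0.    -0.003  0.   ]
```

View pics/end.png

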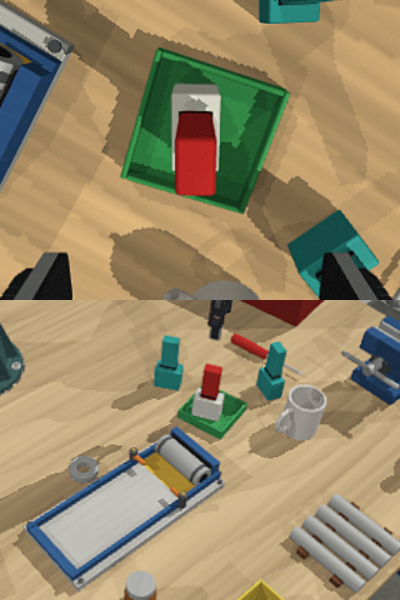

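The paddle stands upright in the tray and has been released. The roller is in the bay, the gates are shut and the bystanders have not moved.

```bash
python3 -c "
from station import *
print(close_job())"
```

```text
the job is handed in; nothing more can be done
None
```

The job is handed in at about 23 s of the 51 s allowed: in the last pictures the roller lies in the yellow bay with both fingers shut behind it, and the paddle stands released and upright in its green tray; the hand-in returned no verdict.

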